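# Turn the welded pad plate over on the turning ramp

### The job

The practice plate on the cooling slab that shows its weld beads is finished on that face. Turn it over at the turning ramp: let it drop across the ramp's top edge so that it flips and comes to rest flat on the firebrick slab behind the ramp, beads underneath and bare face up. Leave the plate that is already turned and the pipe stub beside it where they are.

Things in the scene. Friction and masses are not known exactly. Their poses are not given: they have to be found in the camera images.
- plate_center (a point): Centre of the loose steel plate to be turned: 80 mm long (its x axis), 50 mm wide (y), 10 mm thick (z), about 0.3 kg, lying on the cooling slab with z up. Five straw-coloured weld beads run along it on the +z face, level enough that it lies flat on them (they are within the 10 mm); the -z face is bare dark steel.
- ramp: Fixed turning ramp of dark steel, 140 mm wide: a deck rising at 45 degrees to a bright nose bar (the top edge) 130 mm above the bench, upright back below the edge. Origin on the bench plumb below the outer side of the edge, half-way along it. +x points level from the edge out over the landing slab; the deck goes down towards -x, its toe 180 mm from the origin; y along the edge; z up.
- ramp_edge (a point): Middle of the ramp's top edge, plumb above the ramp's origin, same axes. A plate let go level, its length square to the edge, with its middle 10 to 30 mm past the edge (+x) and its underside 20 to 80 mm above it, catches the edge near its inner end, turns over and comes down on its other face, its middle some 50 to 110 mm out from the edge.
- slab: Fixed landing slab of two beige firebrick tiles, 230 x 230 mm, 20 mm thick, directly behind the ramp (on its +x side). Origin at the centre of its underside, 117 mm out from the ramp's origin; axes as the ramp's; its top is 20 mm above the bench. The plate must finish on it.
- cooling: Fixed cooling slab of two beige firebrick tiles, 200 mm (x) by 240 mm (y), 20 mm thick, origin at the centre of its underside, top 20 mm above the bench. Both plates lie on its half towards -x, side by side about 110 mm apart, a pipe stub on its half towards +x.
- turned_center (a point): Centre of a second plate of the same size lying on the cooling slab, already turned: bare dark face up, beads hidden underneath. Loose; leave it.
- stub_center (a point): Centre of a loose upright steel pipe stub, 42 mm diameter, 50 mm high, standing on the cooling slab. Leave it.
There are look-alikes about, which are no part of the job. Leave any green or purple look-alike of the part that bears plate_center alone.

How it is judged:
On the way:
1. the plate is let go at the ramp's top edge: clear of the fingers, its centre no more than 30 mm below the edge, within 60 mm of it to either side and within 80 mm of its middle along it (contact force between plate and the fingers below 0.1 N and z of plate_center in the frame of ramp_edge above -0.03 m and x of plate_center in the frame of ramp_edge between -0.06 and 0.06 m and y of plate_center in the frame of ramp_edge between -0.08 and 0.08 m).
At the end, for the whole second after the job is handed in: the plate lies at rest flat (within 8 degrees, its centre 5 mm above the slab within 4 mm) on the firebrick slab behind the ramp, its centre within the slab's outline, beads underneath (angle between plate_center's own z axis and vertical above 3 rad and z of plate_center in the frame of slab between 0.021 and 0.029 m and x of plate_center in the frame of slab between -0.115 and 0.115 m and y of plate_center in the frame of slab between -0.115 and 0.115 m and linear speed of plate below 0.02 m/s and angular speed of plate below 0.2 rad/s); the robot touches nothing.
It fails at once if the plate already turned is shifted by more than 20 mm (distance of turned_center from where it was at the start of the episode above 0.02 m).
It fails at once if the pipe stub is shifted or knocked over (its centre moves more than 20 mm) (distance of stub_center from where it was at the start of the episode above 0.02 m).
It also fails if it takes over 35 s, if anything falls off the work surface, if the arm or the gripper's body presses on something with over 40 N, if the wrist force passes 120 N, or if a joint passes its speed limit or range.

### The arm

A 6-joint arm with a two-finger parallel gripper is mounted at the origin on the work surface. World frame = base frame: x ahead of the robot, y to its left, z up, the work surface at z = 0. Lengths are in m, angles in rad, forces in N, time in s.
With the tool pointing down it reaches from about 0.25 to 0.8 m from the base axis. Payload 3.9 kg.
Tool frame: the origin (TCP) lies between the finger pads; the fingertips stand 19 mm ahead of it and the grasp point (between the pads) is the TCP (robot.tcp_to_tips is the distance from the TCP to the fingertips, in m); z points along the fingers, y is the line along which they close (so a half turn about z gives the same grasp; the last joint's range is limited). The gripper opens to 85 mm and grips with 20 to 120 N. Pads are 22 mm wide; open, the fingers measure 114 mm over their backs; the gripper's body (76 mm by 85 mm) begins 54 mm behind the grasp point. The pads swing forward as they close: fully open they stand 13 mm farther back than shut.
Start: joints at [-1.322, 0.26, -0.138, 1.173, 0, 1.571], TCP at [0.129, -0.509, 0.25] pointing down, gripper open.
Joint ranges: [-2.78, 2.78], [-0.83, 1.72], [-1.28, 1.37], [-1.9, 2.12], [-1.57, 1.48], [-3.14, 3.14]. Speed limits (rad/s): [2.57, 2.57, 3.14, 3.14, 3.14, 3.14].

### API

Orientations are given as a unit quaternion [w, x, y, z].
In Python, from cell import robot, imaging, close_job gives the robot as it stands. The module is installed in compiled form; this text tells all that it offers.
- The arm moves only by the tool jog_arm, never from a script. Its argument "series" is a list that holds one entry, the list of rows, each a list of 7 numbers: the closure, from 0 (fully open) to 1 (shut), then the shift along the world's x, y, z in mm, then the turn, a rotation vector about the world's x, y, z in degrees. A call has 1 to 12 rows; each row is the pose to reach, as a shift and turn from the pose commanded when the call began; what a row does not reach only later rows make up. A row lasts 1/10 s, in which the tool goes at most 50 mm and 8.59 degrees, less where a joint would pass 70% of its speed; a pose out of reach is approached as far as the arm can. A call with a gripper value outside its range is refused whole. The fingers move at their own pace and stop on an object; "newtons" is the grip in N (left out, the last holds). Time passes only in rows, so rows that repeat a pose let the fingers close. It gives the time, the measured TCP pose, the force and the opening at its end, in the units of the state.
- robot.state(): the state, without advancing time (a new reading comes with each control period).
- imaging.camera(name): name is "side" or "top"; returns (picture, depth): 384x512x3 uint8, red, green, blue; 384x512 float32, m along the optical axis (not along the pixel's ray), 0 where there is no reading.
- imaging.camera_info(name): a dict with "fx", "fy", "cx", "cy" (pixels), "k1" (the pictures are not rectified: a ray, as slopes to the right and down, at radius r is drawn at 1 + k1 r^2 times it, then the intrinsics apply), "camera_from_world" (4x4, takes a point from world to camera coordinates). Camera axes: x right, y up, looking along -z (the intrinsics and any distortion apply to the point x, -y, -z); pixel columns grow to the right and rows downward; lengths in m; the calibration is good to about 2 mm. A picture is of the moment at which its call begins. camera_info takes no time and is no camera call.
- close_job(): hands the job in, once; it reports no verdict.
The state is a dict: "clock": time; "joint_pos": joint angles; "joint_velocities": joint speeds; "effort": joint torques, N m; "tcp_pos": TCP position; "orientation": TCP orientation; "ft_force": force on the tool from outside, world axes, zero at the start; "torque": the same for the moment, N m; "opening": finger opening in m.
Only numpy, scipy, OpenCV 4.12 (cv2) and the standard library are available. Lean on these libraries where they do the work, as an engineer would, in place of code of your own. Each camera call takes 0.05 s, during which the arm holds its last target. There are 200 camera calls.

## Working session

There is one attempt and no reset: what is moved stays moved. The work goes in short steps, Python scripts to look and compute and a tool call to move; the robot and the scene stay as the last step left them, time stands still between calls to the robot, and variables do not carry over. Pictures are saved under pics/ and viewed, on a budget of 10 in all, crops included, one or two more only if the job needs it, and the job is handed in when it is done.

Besides the shell and the picture viewer there is one more tool, called after "Request:" as a command line: name --argument value ..., lists and objects as JSON in quotes. jog_arm: Moves the arm, as the interface text tells. Its arguments: {"type":"object","properties":{"series":{"type":"array"},"newtons":{"type":"number"}},"required":["series"]}

```bash
mkdir -p pics; cat > h.py <<'E'
import numpy as np, cv2
from cell import robot, imaging
def shot(n):
    im,d=imaging.camera(n); np.savez('%s.npz'%n,im=im,d=d); return im,d
def world(n,d):
    """world xyz for every pixel"""
    c=imaging.camera_info(n); K=np.array([[c['fx'],0,c['cx']],[0,c['fy'],c['cy']],[0,0,1.]])
    h,w=d.shape; v,u=np.mgrid[:h,:w]
    p=np.stack([u,v],-1).reshape(-1,1,2).astype(float)
    s=cv2.undistortPoints(p,K,np.array([c['k1'],0,0,0.])).reshape(h,w,2)
    P=np.stack([s[...,0]*d,-s[...,1]*d,-d],-1)
    M=np.linalg.inv(np.array(c['camera_from_world']))
    return P@M[:3,:3].T+M[:3,3]
E
python3 - <<'E'
from h import *
a,_=shot('top');b,_=shot('side')
cv2.imwrite('pics/top1.png',cv2.resize(a[...,::-1],(800,600)));cv2.imwrite('pics/side1.png',b[...,::-1])
s=robot.state();print(s['clock'],s['tcp_pos'],s['orientation'],s['opening'])
E
```

```text
0.1 [ 0.12913457 -0.50823542  0.24954245] [-9.10585515e-04  9.92271818e-01  1.24079805e-01 -1.05761727e-04] 0.08529903415678783
```

View pics/top1.png

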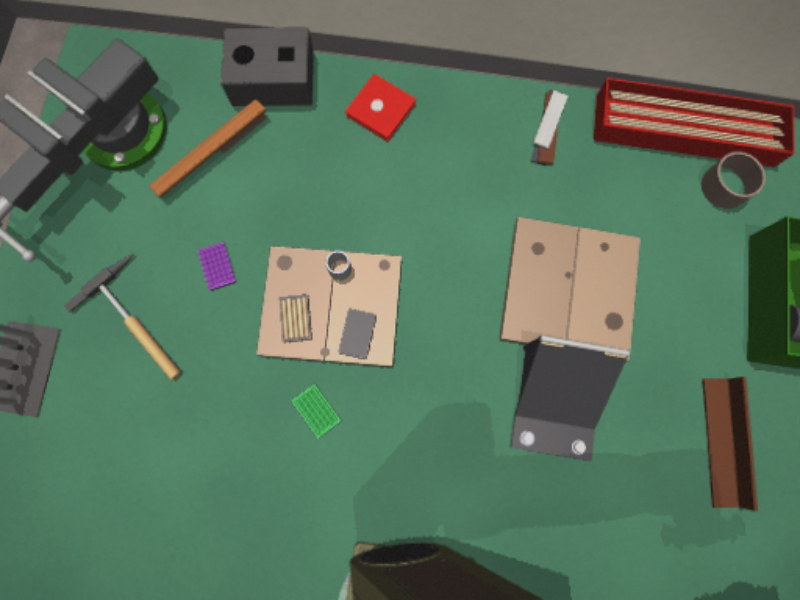

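View pics/side1.png

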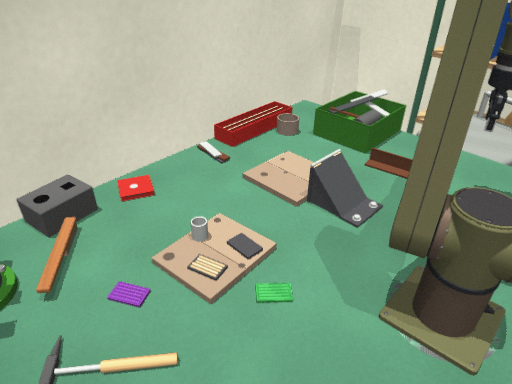

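Top view (800x600 px): the candidates are the straw-beaded plate on the slab (295,318), the bare turned plate (357,334), the purple look-alike (217,266) and the green look-alike (316,411). The stub is at (339,265), the ramp edge at about (585,347) and the landing slab at about (570,285). By the description I choose (295,318). Next I check it in a crop and measure.

```bash
python3 - <<'E'
from h import *
z=np.load('top.npz');im,d=z['im'],z['d'];W=world('top',d)
cv2.imwrite('pics/crop1.png',cv2.resize(im[145:245,155:270,::-1],None,fx=5,fy=5,interpolation=cv2.INTER_CUBIC))
k=.64
def rect(x0,y0,x1,y1,lo,hi,name):
    sl=np.zeros(d.shape,bool);sl[int(y0*k):int(y1*k),int(x0*k):int(x1*k)]=1
    m=sl&(W[...,2]>lo)&(W[...,2]<hi)&(d>0)
    n,l,st,_=cv2.connectedComponentsWithStats(m.astype(np.uint8));i=1+st[1:,4].argmax();m=l==i
    P=W[m];r=cv2.minAreaRect((P[:,:2]*1000).astype(np.float32))
    print(name,m.sum(),'c',np.round(r[0],1),'size',np.round(r[1],1),'ang',round(r[2],1),'medz',np.round(np.median(P[:,2])*1000,1));return r
rect(270,285,325,350,.0255,.045,'beads')
rect(330,300,385,365,.0255,.045,'turned')
rect(320,245,356,285,.05,.09,'stub')
rect(250,235,410,375,.012,.024,'cool')
rect(495,210,645,345,.012,.024,'slab')
rect(510,320,640,370,.122,.14,'nose')
rect(510,320,640,470,.03,.14,'deck')
for p in [(295,318),(357,334),(585,347),(570,300)]: print(p,W[int(p[1]*k),int(p[0]*k)])
E
```

```text
beads 494 c [457.8 265.8] size [80.2 50.1] ang 14.9 medz 28.9
turned 535 c [446.2 153.3] size [50.3 80.2] ang 86.2 medz 29.7
stub 117 c [556.9 202.9] size [40.6 39.4] ang 80.4 medz 67.7
cool 4725 c [491.7 210.6] size [200.8 240. ] ang 3.7 medz 19.7
slab 5966 c [ 587.2 -215.4] size [230.7 231.8] ang 88.3 medz 19.3
nose 274 c [ 462.9 -211.4] size [138.8  13.7] ang 88.2 medz 127.5
deck 2560 c [ 417.  -210.5] size [141.6 105.8] ang 88.3 medz 82.9
(295, 318) [0.45764826 0.26647661 0.03048578]
(357, 334) [0.44620542 0.15400067 0.03051523]
(585, 347) [ 0.46160572 -0.2106842   0.12792777]
(570, 300) [ 0.5604822  -0.210771    0.01966102]
```

View pics/crop1.png

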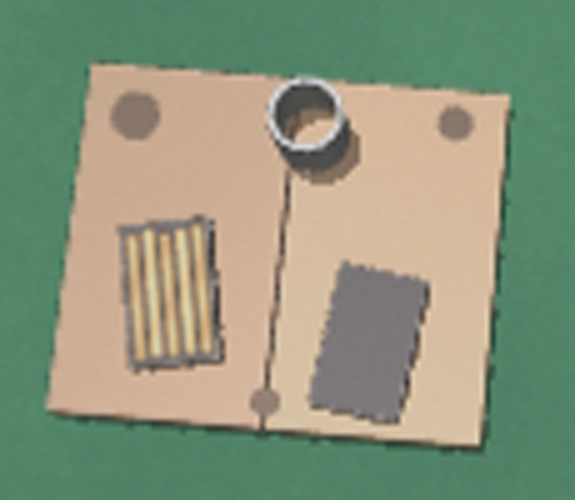

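The crop confirms five straw beads along the long plate at (295,318), with sizes 80x50 mm and height about 30 mm, all as described. Plate: (458, 266) mm, yaw 14.9°. Ramp origin: about (470, -212) mm, yaw -1.8°, and the nose and slab fits agree. The tool yaw is already 14.3°.

Request:
jog_arm --series '[[[0,17,40,0,0,0,0],[0,34,80,0,0,0,0],[0,51,120,0,0,0,0],[0,68,160,0,0,0,0],[0,85,200,0,0,0,0],[0,102,240,0,0,0,0],[0,119,280,0,0,0,0],[0,136,320,0,0,0,0],[0,153,360,0,0,0,0],[0,170,400,0,0,0,0],[0,187,440,0,0,0,0],[0,204,480,0,0,0,0]]]' --newtons 60

```text
clock: 1.3
tcp_pos: [0.3333, -0.027, 0.2502]
orientation: [0.0, 0.992, 0.124, 0.0]
ft_force: [0.9, -1.0, 1.0]
opening: 0.0854
```

Request:
jog_arm --series '[[[0,17,40,0,0,0,0],[0,34,80,0,0,0,0],[0,51,120,0,0,0,0],[0,68,160,-20,0,0,0],[0,85,200,-40,0,0,0],[0,102,240,-70,0,0,0.6],[0,118,275,-100,0,0,0.6],[0,125,295,-120,0,0,0.6],[0,125,295,-140,0,0,0.6],[0,125,295,-150,0,0,0.6],[0,125,295,-150,0,0,0.6],[0,125,295,-150,0,0,0.6]]]'

```text
clock: 2.5
tcp_pos: [0.4858, 0.178, 0.1035]
orientation: [-0.02, 0.986, 0.164, -0.005]
ft_force: [0.1, -0.5, 0.6]
opening: 0.0854
```

```bash
python3 - <<'E'
from h import *
s=robot.state()
for k in s: print(k,np.round(s[k],3))
E
```

```text
clock 2.5
joint_pos [ 0.328  0.358 -0.408  0.808  0.04   3.141]
joint_velocities [ 0.022  0.059 -0.009 -0.092  0.011 -0.001]
effort [-7.5000e-02 -4.1772e+01  2.1417e+01 -2.0000e-02  1.4900e-01 -0.0000e+00]
tcp_pos [0.486 0.178 0.103]
orientation [-0.02   0.986  0.164 -0.005]
ft_force [ 0.134 -0.482  0.579]
torque [ 0.005  0.025 -0.016]
opening 0.085
```

Joint 6 ran into its limit, so the pose needs the equivalent half-turn grasp. I lift a little and rotate +180° about z.

Request:
jog_arm --series '[[[0,0,0,40,0,0,8],[0,0,0,60,0,0,16],[0,0,0,60,0,0,24],[0,0,0,60,0,0,32],[0,0,0,60,0,0,40],[0,0,0,60,0,0,48],[0,0,0,60,0,0,56],[0,0,0,60,0,0,64],[0,0,0,60,0,0,72],[0,0,0,60,0,0,80],[0,0,0,60,0,0,88],[0,0,0,60,0,0,90]]]'

```text
clock: 3.7
tcp_pos: [0.4865, 0.1782, 0.1653]
orientation: [-0.011, 0.581, 0.814, -0.016]
ft_force: [0.4, -0.3, -0.0]
opening: 0.0854
```

Request:
jog_arm --series '[[[0,0,0,0,0,0,8],[0,0,0,0,0,0,16],[0,0,0,0,0,0,24],[0,0,0,0,0,0,32],[0,0,0,0,0,0,40],[0,0,0,0,0,0,48],[0,0,0,0,0,0,56],[0,0,0,0,0,0,64],[0,0,0,0,0,0,72],[0,0,0,0,0,0,80],[0,0,0,0,0,0,88],[0,0,0,0,0,0,90]]]'

```text
clock: 4.9
tcp_pos: [0.4863, 0.1781, 0.1654]
orientation: [0.004, -0.165, 0.986, -0.02]
ft_force: [0.6, 0.1, -0.3]
opening: 0.0856
```

```bash
python3 - <<'E'
from h import *
from scipy.spatial.transform import Rotation as R
s=robot.state();q=s['orientation'];M=R.from_quat(np.r_[q[1:],q[0]]).as_matrix()
print(s['tcp_pos'],np.round(M,3),np.degrees(np.arctan2(M[1,0],M[0,0])),np.round(s['joint_pos'],3),s['clock'])
E
```

```text
[0.4863146  0.1780882  0.16538723] [[-0.945 -0.325  0.015]
 [-0.326  0.945 -0.037]
 [-0.002 -0.04  -0.999]] -160.99695715113612 [ 0.374  0.299 -0.315  0.956 -0.04   0.043] 4.9
```

Request:
jog_arm --series '[[[0,-10,30,0,0.7,0.3,-1.4],[0,-20,60,0,1.4,0.6,-2.8],[0,-28.5,87.5,0,2.2,0.9,-4.1],[0,-28.5,87.5,-40,2.2,0.9,-4.1],[0,-28.5,87.5,-75,2.2,0.9,-4.1],[0,-28.5,87.5,-100,2.2,0.9,-4.1],[0,-28.5,87.5,-105,2.2,0.9,-4.1],[0,-28.5,87.5,-105,2.2,0.9,-4.1],[0,-28.5,87.5,-105,2.2,0.9,-4.1]]]'

```text
clock: 5.8
tcp_pos: [0.4591, 0.2662, 0.0611]
orientation: [-0.0, -0.128, 0.992, 0.001]
ft_force: [0.4, 0.1, 0.3]
opening: 0.0857
```

```bash
python3 - <<'E'
from h import *
from scipy.spatial.transform import Rotation as R
a,d=shot('side');cv2.imwrite('pics/side2.png',cv2.resize(a[170:320,130:290,::-1],None,fx=4,fy=4,interpolation=cv2.INTER_CUBIC))
s=robot.state();q=s['orientation'];M=R.from_quat(np.r_[q[1:],q[0]]).as_matrix()
print(s['tcp_pos'],np.round(M[:,2],3),np.degrees(np.arctan2(M[1,0],M[0,0])),np.round(s['joint_pos'],3),s['clock'])
E
```

```text
[0.45928719 0.26627085 0.06135048] [ 0.     0.002 -1.   ] -165.28760541195274 [ 0.524  0.422 -0.436  0.713  0.002  0.268] 5.85
```

View pics/side2.png

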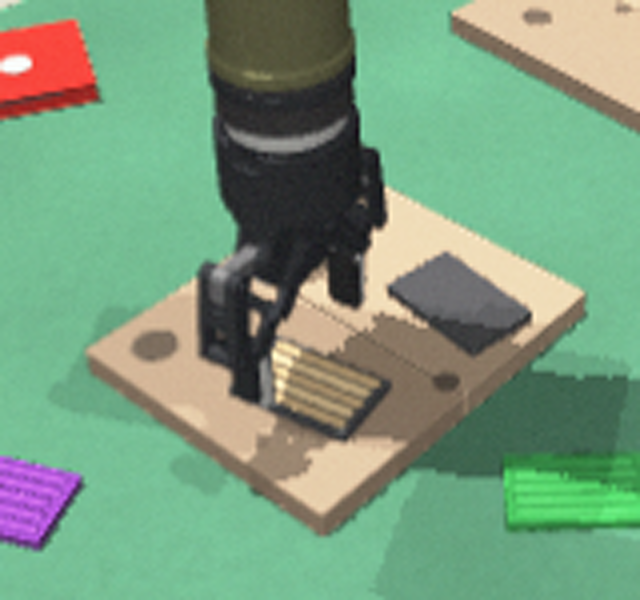

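The fingers straddle the beaded plate, with one at (255,350) and the other at (345,280) in the crop, and both neighbours are clear. I go down and close.

Request:
jog_arm --series '[[[0,-1,0,-12,0,0,0],[0,-1,0,-22,0,0,0],[0,-1,0,-22,0,0,0],[0.6,-1,0,-22,0,0,0],[0.6,-1,0,-22,0,0,0],[0.6,-1,0,-22,0,0,0],[0.6,-1,0,-22,0,0,0],[0.6,-1,0,-22,0,0,0],[0.6,-1,0,-22,0,0,0],[0.6,-1,0,-22,0,0,0]]]' --newtons 60

```text
clock: 6.85
tcp_pos: [0.4577, 0.2655, 0.0387]
orientation: [-0.0, -0.128, 0.992, 0.0]
ft_force: [-0.0, -2.1, 5.4]
opening: 0.048
```

Request:
jog_arm --series '[[[0.6,0,0,10,0,0,0],[0.6,0,0,30,0,0,0],[0.6,0,0,60,0,0,0],[0.6,0,0,60,0,0,0],[0.6,0,0,60,0,0,0]]]'

```text
clock: 7.35
tcp_pos: [0.4573, 0.2659, 0.098]
orientation: [-0.001, -0.128, 0.992, 0.001]
ft_force: [-0.2, 0.7, -4.4]
opening: 0.0481
```

```bash
python3 - <<'E'
from h import *
a,d=shot('side');cv2.imwrite('pics/side3.png',cv2.resize(a[170:320,130:290,::-1],None,fx=4,fy=4,interpolation=cv2.INTER_CUBIC))
s=robot.state();print(s['tcp_pos'],s['opening'],s['ft_force'])
E
```

```text
[0.45639362 0.2653783  0.09704803] 0.04785608169909866 [-0.11647807 -0.09777942 -3.66062638]
```

View pics/side3.png

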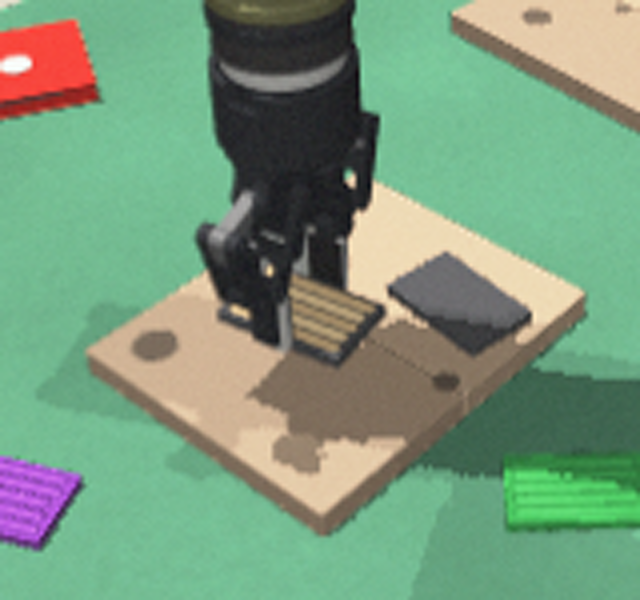

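The plate is held level, with the pads at its mid-length (crop about (290,310)) and a load of about 3.7 N. The stub is not seen disturbed. I carry it to the ramp edge: target (490, -212), TCP z 195 mm so the underside is about 45 mm above the edge, and yaw turned by -16.6°.

Request:
jog_arm --series '[[[0.6,0,0,30,0,0,0],[0.6,0,-10,65,0,0,0],[0.6,0,-35,90,0,0,0],[0.6,2,-70,98,0,0,-2],[0.6,5,-110,98,0,0,-4],[0.6,8,-150,98,0,0,-6],[0.6,11,-190,98,0,0,-8],[0.6,14,-230,98,0,0,-10],[0.6,17,-270,98,0,0,-12],[0.6,20,-310,98,0,0,-14],[0.6,23,-350,98,0,0,-16],[0.6,26,-390,98,0,0,-16.6]]]'

```text
clock: 8.6
tcp_pos: [0.4816, -0.1257, 0.1938]
orientation: [-0.003, 0.017, 1.0, 0.001]
ft_force: [1.5, 0.8, -2.7]
opening: 0.048
```

Request:
jog_arm --series '[[[0.6,2,-30,0,0,0,0],[0.6,4,-55,0,0,0,0],[0.6,6,-75,0,0,0,0],[0.6,7,-87,0,0,0,0],[0.6,7,-87,0,0,0,0],[0.6,7,-87,0,0,0,0],[0.6,7,-87,0,0,0,0]]]'

```text
clock: 9.3
tcp_pos: [0.4895, -0.2102, 0.1952]
orientation: [-0.002, 0.016, 1.0, 0.001]
ft_force: [1.2, 0.4, -4.0]
opening: 0.0478
```

```bash
python3 - <<'E'
from h import *
from scipy.spatial.transform import Rotation as R
a,d=shot('side');cv2.imwrite('pics/side4.png',cv2.resize(a[60:240,220:400,::-1],None,fx=3,fy=3,interpolation=cv2.INTER_CUBIC))
s=robot.state();q=s['orientation'];M=R.from_quat(np.r_[q[1:],q[0]]).as_matrix()
print(s['tcp_pos'],np.round(M[:,2],3),np.degrees(np.arctan2(M[1,0],M[0,0])),s['opening'],s['clock'])
E
```

```text
[ 0.48968791 -0.21021727  0.19542554] [-0.003  0.002 -1.   ] 178.203195398428 0.04784169649182764 9.35
```

View pics/side4.png

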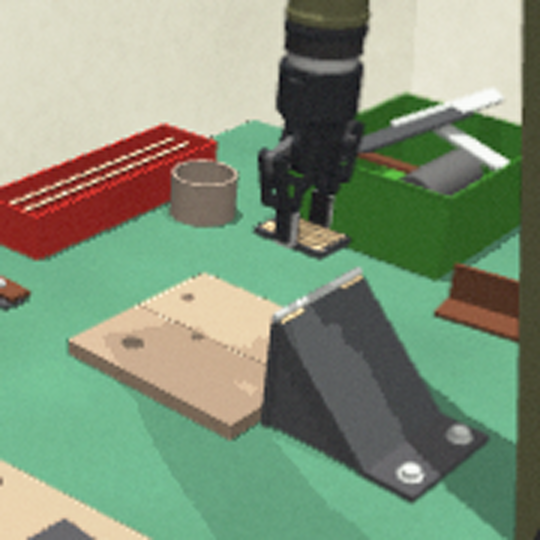

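The plate (300,237) is level and square over the nose bar (320,293), and its centre computes to 19.5 mm past the edge. I let go.

Request:
jog_arm --series '[[[0,0,0,0,0,0,0],[0,0,0,0,0,0,0],[0,0,0,0,0,0,0],[0,0,0,0,0,0,0],[0,0,0,10,0,0,0],[0,0,0,40,0,0,0],[0,0,0,80,0,0,0],[0,0,0,100,0,0,0],[0,0,0,100,0,0,0],[0,0,0,100,0,0,0],[0,0,0,100,0,0,0]]]'

```text
clock: 10.45
tcp_pos: [0.4893, -0.2111, 0.2946]
orientation: [-0.002, 0.016, 1.0, 0.001]
ft_force: [-0.2, 1.0, -0.4]
opening: 0.0854
```

```bash
python3 - <<'E'
from h import *
a,d=shot('side');cv2.imwrite('pics/side5.png',cv2.resize(a[60:240,220:400,::-1],None,fx=3,fy=3,interpolation=cv2.INTER_CUBIC))
s=robot.state();print(s['tcp_pos'],s['opening'],s['ft_force'])
E
```

```text
[ 0.48917789 -0.21106928  0.29431106] 0.08533085007188831 [-0.12570956  0.35625269  0.07290808]
```

View pics/side5.png

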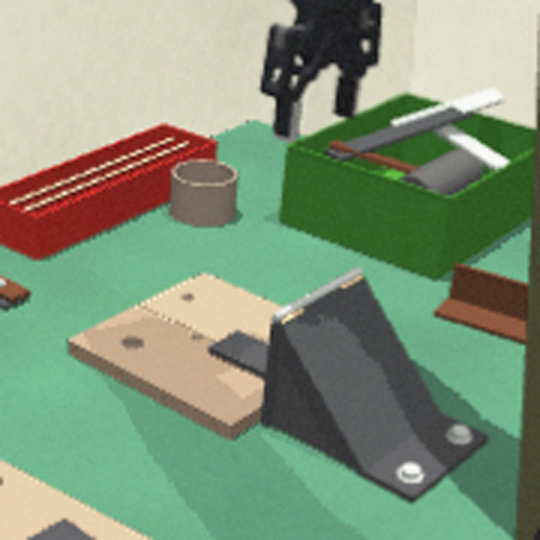

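The plate lies on the landing slab at (240,350), bare face up, partly hidden by the ramp. I move the arm clear of the top view and measure.

Request:
jog_arm --series '[[[0,-5,40,0,0,0,0],[0,-10,80,0,0,0,0],[0,-20,120,0,0,0,0],[0,-40,160,0,0,0,0],[0,-60,200,0,0,0,0],[0,-80,220,0,0,0,0],[0,-80,220,0,0,0,0],[0,-80,220,0,0,0,0],[0,-80,220,0,0,0,0],[0,-80,220,0,0,0,0]]]'

```text
clock: 11.5
tcp_pos: [0.4106, 0.0079, 0.2953]
orientation: [-0.001, 0.017, 1.0, 0.0]
ft_force: [0.3, -0.0, 0.8]
opening: 0.0852
```

```bash
python3 - <<'E'
from h import *
im,d=shot('top');W=world('top',d)
cv2.imwrite('pics/top2.png',cv2.resize(im[...,::-1],(800,600)))
def f(cx,cy,r,lo,hi,n):
    m=(np.hypot(W[...,0]-cx,W[...,1]-cy)<r)&(W[...,2]>lo)&(W[...,2]<hi)&(d>0)
    c,l,st,_=cv2.connectedComponentsWithStats(m.astype(np.uint8))
    if c<2: print(n,'none');return
    P=W[l==1+st[1:,4].argmax()]*1000;q=cv2.minAreaRect(P[:,:2].astype(np.float32))
    A=np.c_[P[:,:2],np.ones(len(P))];k=np.linalg.lstsq(A,P[:,2],rcond=None)[0]
    print(n,len(P),np.round(q[0],1),np.round(q[1],1),round(q[2],1),'z',np.median(P[:,2]).round(1),'tilt',np.degrees(np.hypot(*k[:2])).round(1))
f(.545,-.214,.07,.0255,.045,'plate');f(.446,.153,.06,.0255,.045,'turned');f(.557,.203,.04,.05,.09,'stub')
print(robot.state()['clock'])
E
```

```text
plate none
turned 538 [446.4 153.2] [50.  80.5] 85.7 z 29.8 tilt 0.3
stub 116 [557.8 202.9] [41.6 39.6] 27.8 z 67.6 tilt 1.8
11.55
```

View pics/top2.png

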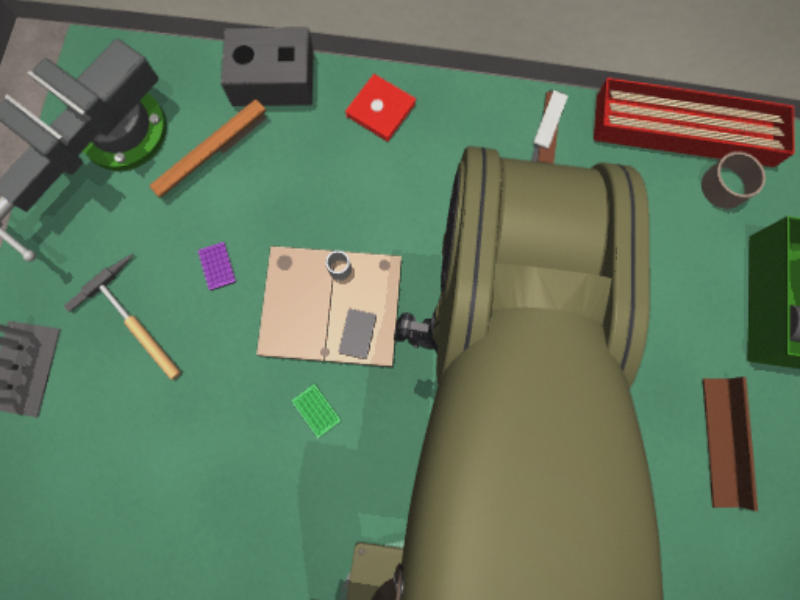

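Turned plate and stub have not moved (within 1 mm). The arm's elbow hides the landing slab, so I swing it further left.

Request:
jog_arm --series '[[[0,-10,40,0,0,0,0],[0,-20,80,0,0,0,0],[0,-30,120,0,0,0,0],[0,-45,160,0,0,0,0],[0,-60,200,0,0,0,0],[0,-80,240,0,0,0,0],[0,-100,280,0,0,0,0],[0,-120,310,0,0,0,0],[0,-130,330,0,0,0,0],[0,-130,330,0,0,0,0],[0,-130,330,0,0,0,0]]]'

```text
clock: 12.65
tcp_pos: [0.2804, 0.3385, 0.2953]
orientation: [-0.001, 0.016, 1.0, -0.0]
ft_force: [-0.6, -0.1, 0.0]
opening: 0.0856
```

```bash
python3 - <<'E'
from h import *
im,d=shot('top');W=world('top',d)
cv2.imwrite('pics/top3.png',cv2.resize(im[...,::-1],(800,600))[180:480,420:720])
m=(np.hypot(W[...,0]-.55,W[...,1]+.214)<.075)&(W[...,2]>.0255)&(W[...,2]<.05)&(d>0)
c,l,st,_=cv2.connectedComponentsWithStats(m.astype(np.uint8))
P=W[l==1+st[1:,4].argmax()]*1000;q=cv2.minAreaRect(P[:,:2].astype(np.float32))
A=np.c_[P[:,:2],np.ones(len(P))];k=np.linalg.lstsq(A,P[:,2],rcond=None)[0]
print(len(P),q,'z',np.median(P[:,2]),'tilt',np.degrees(np.hypot(*k[:2])))
s=robot.state();print(s['clock'],s['ft_force'],s['tcp_pos'])
E
```

```text
500 ((533.8807983398438, -208.735107421875), (48.81019592285156, 81.09210968017578), 89.83644104003906) z 29.229008738379914 tilt 0.3201736871784289
12.7 [-0.15877174 -0.68197456 -0.32839263] [0.28050709 0.33800292 0.29539039]
```

View pics/top3.png

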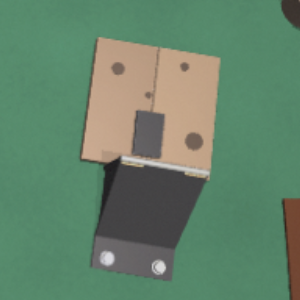

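The plate lies flat on the landing slab (crop (148,134)), bare face up and 64 mm out from the edge. Top is at 29 mm, tilt 0.3°. I hand the job in.

```bash
python3 -c "
from cell import close_job
print(close_job())"
```

```text
the job is handed in; nothing more can be done
None
```

The beaded plate is turned over and lies flat on the firebrick slab behind the ramp, bare face up. I gripped it across its width and let it go level about 20 mm past the ramp's edge, 45 mm above it. I handed the job in at 12.7 s; it reports no verdict.

- **Plate:** its centre is at (534, -209) mm, 64 mm out from the edge and inside the slab's outline. Its top is at 29 mm and its tilt is 0.3°.
- **Left alone:** the already turned plate and the pipe stub measured within 1 mm of where they started.
- **Robot:** the gripper is empty and the arm is well clear of everything.
- **What went wrong:** on the first approach the last joint ran into its range limit. I turned the tool by the equivalent half turn and went on. My first check from above was blocked by the arm, so I swung it aside and measured again.
- **Checks that disagreed or are missing:** the gripper read 48 mm on the 50 mm wide plate, but it held firmly. I did not measure the plate's speed. It lay flat on the slab in two pictures about 2 s apart.

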